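# Hook a small tool shelf into a slotted upright and press it home

### The arm

A 7-joint arm with a two-finger parallel gripper is mounted at the origin on a cart in front of the work surface, level with it; the furniture and walls round the work are solid. World frame = base frame: x ahead of the robot, y to its left, z up, the work surface at z = 0. Lengths are in m, angles in rad, forces in N, time in s.
With the tool pointing down it reaches from about 0.425 to 0.875 m from the base axis. Payload 4.7 kg.
Tool frame: the origin (TCP) lies at the very end of the fingers, on their centre line; the grasp point (between the pads) lies 19 mm behind it (ctrl.grasp_offset is the distance from the TCP to the grasp point, in m); z points along the fingers, y is the direction in which the jaws open and shut (so a half turn about z gives the same grasp; the last joint's range is limited). The gripper opens to 87 mm and grips with 3 to 60 N. Pads are 19 mm wide; open, the fingers measure 117 mm over their backs; the gripper's body (75 mm by 190 mm) begins 51 mm behind the grasp point.
Start: joints at [-1.259, 0.321, -0.07, 1.45, 0.023, 1.371, -0.057], TCP at [0.191, 0.621, 0.223] pointing down, gripper open.
Joint ranges: [-2.86, 2.86], [-0.3, 2.09], [-1.38, 1.24], [0.06, 2.45], [-1.56, 4.7], [0.09, 2.05], [-2.69, 2.69]. Speed limits (rad/s): [2.57, 2.57, 3.14, 3.14, 3.14, 3.14, 3.14].

### API

Orientations are given as a rotation vector (axis times angle).
In Python, from bench import ctrl gives the robot as it stands.
- The arm moves only by the shell command python3 -m creep 'ROWS' [FORCE]. ROWS is JSON, a list that holds one entry, the list of rows, each a list of 7 numbers: the opening, from 0 (shut) to 1 (fully open), then the shift along the tool's x, y, z in mm, then the turn, a rotation vector about the tool's x, y, z in rad. In form: [[[grip, dx, dy, dz, rx, ry, rz], ...]]. A call has 1 to 5 rows; each row is the pose to reach, as a shift and turn from the pose commanded when the call began, along the tool's axes at that moment; what a row does not reach only later rows make up. A row lasts 1/10 s, in which the tool goes at most 50 mm and 8.59 degrees, less where a joint would pass 70% of its speed; a pose out of reach is approached as far as the arm can. A call with a gripper value outside its range is refused whole. The fingers move at their own pace and stop on an object; FORCE is the grip in N (left out, the last holds). Time passes only in rows, so rows that repeat a pose let the fingers close. It gives the time, the measured TCP pose, the force and the opening at its end, in the units of the state.
- ctrl.get_state(): the state, without advancing time (a new reading comes with each control period).
- ctrl.get_image(name): name is "side" or "top" or "wrist"; returns the picture (400x640x3 uint8, red, green, blue); there is no depth.
- ctrl.camera_params(name): a dict with "K" (3x3 intrinsics, pixels), "pose" (4x4, takes a point from camera to world coordinates). Camera axes: x right, y down, z forward; pixel columns grow to the right and rows downward; lengths in m; the calibration is good to about 2 mm. A picture is of the moment at which its call begins: read the wrist's pose just before it. camera_params takes no time and is no camera call; for the wrist camera it gives the pose at the moment of the call.
- ctrl.close_job(): hands the job in, once; it reports no verdict.
The state is a dict: "time": time; "joint_positions": joint angles; "qd": joint speeds; "joint_torque": joint torques, N m; "position": TCP position; "tool_rot": TCP orientation; "ft_force": force on the tool from outside, world axes, zero at the start; "torque": the same for the moment, N m; "grip_width": opening from 0.0 (shut) to 1.0 (fully open).
Only numpy, scipy, OpenCV 4.12 (cv2) and the standard library are available. Lean on these libraries where they do the work, as an engineer would, in place of code of your own. Each camera call takes 0.05 s, during which the arm holds its last target. There are 200 camera calls.

### The job

Hang the small blue bracket shelf on the slotted bench upright: feel its two claws into the two slots, lower it until it rests on the spring catch, and let go so that it hangs there by itself. Then push it down from above until the catch snaps over the rod and the shelf is locked fully home; leave the other things on the bench where they are.

Things in the scene. Friction and masses are not known exactly. Their poses are not given: they have to be found in the camera images.
- grip (a point): Centre of the grip rib of the loose blue bracket shelf (0.25 kg, 90 mm wide, 78 mm tall, standing on the bench). Axes: x to its back (claw side), y left, z up. Rib: 57 mm long (x -26 to +31), 12 mm thick in y, 22 mm tall; 24 mm or more free at each side, 50 mm free below. Point is 67 mm above the underside, 36 mm in front of the back plate's rear face; the tray reaches 64 mm in front of it (-x).
- claws (a point): Point on the rear face of the bracket's back plate, midway between its two steel claws and at half their height; axes as grip. Claws at y = +24 and -24 mm, 6 mm thick, 26 mm tall (z -13 to +13). Each has a neck at the top (z +7 to +13) and a tongue that hangs from it, 5.2 to 10.2 mm behind the rear face. Lies 36 mm behind (+x) and 14 mm below grip.
- rod (a point): Centre of a level 6 mm steel rod across an opening in the bracket's back plate, between the claws: 33 mm behind (+x) and 28 mm below grip. It rests on the catch roller, then snaps below it.
- slots (a point): Point on the front face of the grey upright (110 mm wide, 194 mm tall, fixed), midway between its two slots (y = +24, -24 mm; each 10 mm wide, 31 mm tall) when the slotted strip is at middle height. x points into the upright, y left, z up. The strip (4 mm thick, hollow behind) with slots and catch is clamped up to 5 mm higher or lower, which this point does NOT show: feel or see it.
- seat (a point): Where grip lies with the bracket locked home and the strip at middle height (else up to 5 mm higher or lower); axes as slots, 36 mm in front of the face, 8.5 mm below slots, 67 mm below the upright's top. Claws enter with grip 22.5 mm above home (2.5 mm play); if they miss, the tongues stop 10 mm short of full depth. Lowered, the rod rests on the catch with grip 13 to 17 mm above home.
- catch (a joint): Brass spring roller (10 mm diameter, level) between the slots, standing 4 mm out of the strip's face, centre 19 mm below seat (plus the strip's offset). Value in m: 0 = fully out, grows as it is pushed in, at most 0.007. The bracket's rod rests on it; a push down of about 10 to 18 N drives it in some 4 mm and it snaps out again above the rod: locked, claw necks on the slots' bottoms.
- screwdriver: Yellow-handled screwdriver, 200 mm long, lying loose on the bench; bystander. Origin at the centre of its underside.
- chisel: Black-handled chisel, 248 mm long, lying loose on the bench; bystander. Origin at the centre of its underside.
- tin: Round tin with dark blue lid, 72 mm across, 28 mm tall; bystander. Origin at the centre of its underside.
- sanding_block: Brown sanding block 67 x 112 x 30 mm; bystander. Origin at the centre of its underside.
Things that resemble listed ones, but are neither listed nor needed, are in the scene too. Of the things like the part that bears grip, leave any that is green or orange; of the rest the larger one is meant.

How it is judged:
On the way:
1. the bracket hangs by its claws on the spring catch, not yet pressed home, and the robot has let go of it (x of grip in the frame of seat between -0.006 and 0.005 m and y of grip in the frame of seat between -0.006 and 0.006 m and z of grip in the frame of seat between 0.008 and 0.024 m and angle between grip's own z axis and vertical below 0.15 rad and contact force between each of the arm, the fingers and bracket below 0.05 N), for 0.2 s.
At the end, for the whole second after the job is handed in: The bracket is at rest, locked home: grip point within 4 mm in depth and 5 mm sideways of seat and between 8 mm below and 7.5 mm above it (strip offset included), level and square within 0.1 rad, and the catch roller sprung out again (within 1.2 mm) above the rod (value of joint catch below 0.0012 m and x of grip in the frame of seat between -0.004 and 0.004 m and y of grip in the frame of seat between -0.005 and 0.005 m and z of grip in the frame of seat between -0.008 and 0.0075 m and angle between the z axis of grip and the z axis of seat, either way round below 0.1 rad and angle between the x axis of grip and the x axis of seat, either way round below 0.1 rad and linear speed of bracket below 0.02 m/s); the robot touches nothing.
It fails at once if a bystander (screwdriver, chisel, tin, sanding block) is moved more than 30 mm (distance of any of screwdriver, chisel, tin, sanding_block from where it was at the start of the episode above 0.03 m).
It also fails if it takes over 48 s, if anything falls off the work surface, if the arm or the gripper's body presses on something with over 40 N, if the wrist force passes 120 N, or if a joint passes its speed limit or range.

## Working session

There is one attempt and no reset: what is moved stays moved. The work goes in short steps, Python scripts to look and compute and a shell command to move; the robot and the scene stay as the last step left them, time stands still between calls to the robot, and variables do not carry over. Pictures are saved under pics/ and viewed, about 8 in all and at most 12, crops included, and the job is handed in when it is done.

```bash
ls; mkdir -p pics; python3 - <<'E'
from bench import ctrl
import cv2,numpy as np
for n in ["side","top"]:
    im=ctrl.get_image(n); cv2.imwrite(f"pics/{n}0.png",im[:,:,::-1])
    p=ctrl.camera_params(n); print(n,p["K"],np.round(p["pose"],3))
s=ctrl.get_state(); print(s)
E
```

```text
pics
side [[367.3038238    0.         323.46326996]
 [  0.         367.3038238  203.8101235 ]
 [  0.           0.           1.        ]] [[-0.999 -0.039  0.038  0.529]
 [-0.053  0.564 -0.824  0.801]
 [ 0.011 -0.825 -0.565  0.63 ]
 [ 0.     0.     0.     1.   ]]
top [[367.87740762   0.         321.39535894]
 [  0.         367.87740762 199.27906345]
 [  0.           0.           1.        ]] [[-0.016 -0.99   0.142  0.457]
 [-1.     0.019  0.017  0.058]
 [-0.02  -0.142 -0.99   1.011]
 [ 0.     0.     0.     1.   ]]
{'time': 0.1, 'joint_positions': array([-1.25891062,  0.32172113, -0.07010828,  1.4515601 ,  0.02257708,
        1.37079843, -0.05690676]), 'qd': array([-0.00083178, -0.00235942, -0.00186014, -0.00166674,  0.00045813,
        0.00059029,  0.00113536]), 'joint_torque': array([ 4.37731715e-04, -4.92568052e+01, -4.05337103e-01, -3.13398528e+01,
       -6.41479203e-02,  3.94284446e-02,  8.02381078e-05]), 'position': array([0.19059073, 0.62090778, 0.22158552]), 'tool_rot': array([-4.65945532e-01, -3.10665537e+00,  2.65378147e-03]), 'ft_force': array([-0.07150643, -0.15514352,  0.16162709]), 'torque': array([-0.07092583,  0.02546452, -0.00595684]), 'grip_width': 0.9974061759737354}
```

View pics/top0.png

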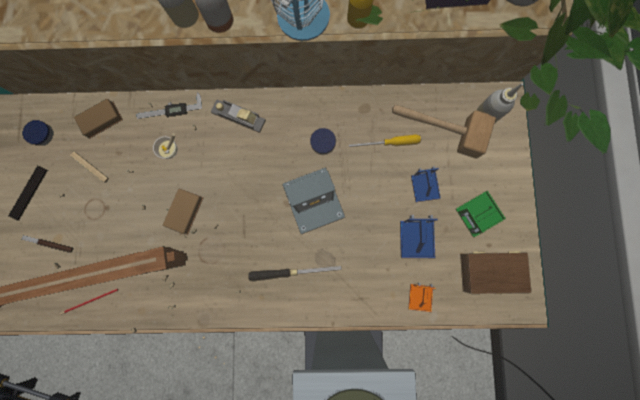

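View pics/side0.png

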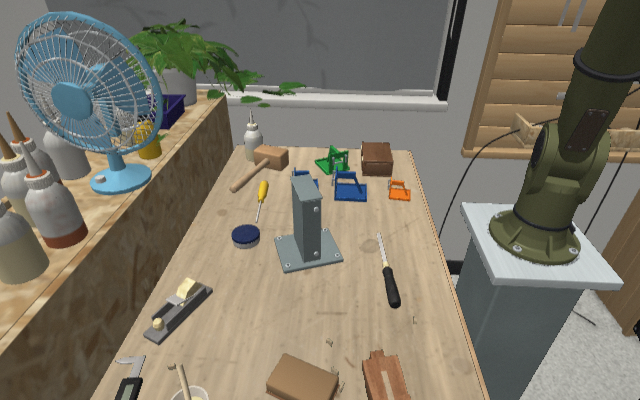

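```bash
python3 - <<'E'
import cv2
t=cv2.imread("pics/top0.png"); s=cv2.imread("pics/side0.png")
a=cv2.resize(t[160:270,270:450],None,fx=4.4,fy=4.4,interpolation=cv2.INTER_CUBIC)
cv2.imwrite("pics/a.png",a)
b=cv2.resize(s[140:280,240:420],None,fx=4.2,fy=4.2,interpolation=cv2.INTER_CUBIC)
cv2.imwrite("pics/b.png",b)
E
```

```text
(no output)
```

View pics/a.png

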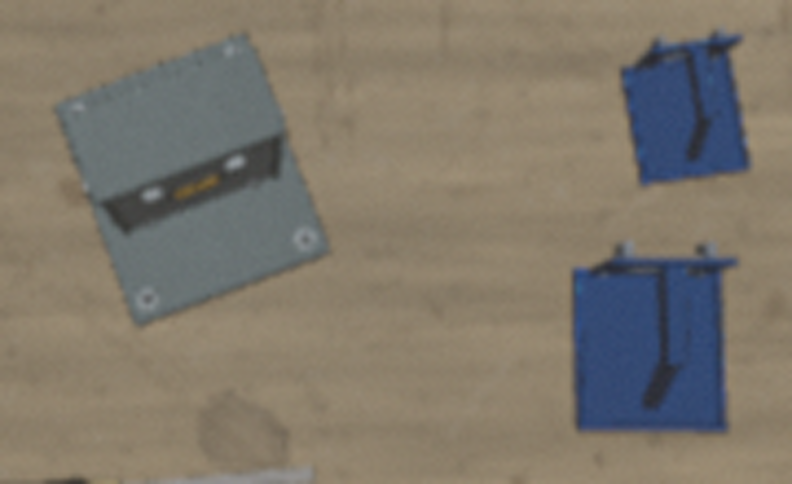

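View pics/b.png

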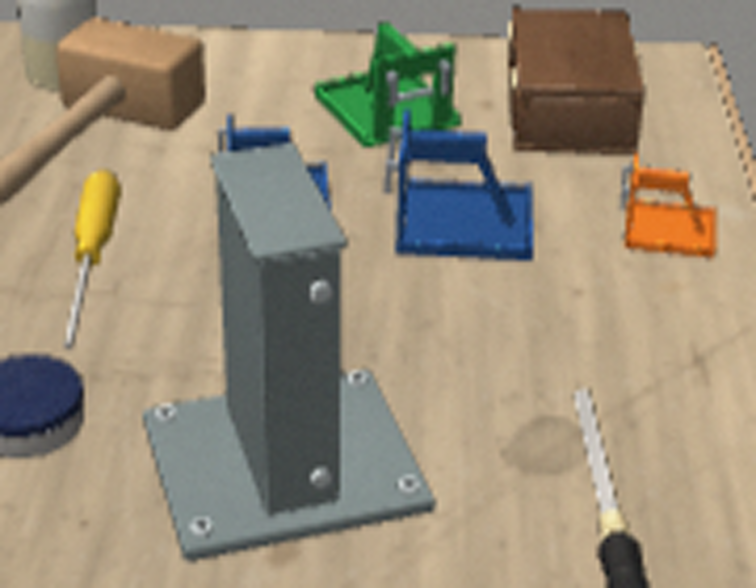

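```bash
cat > h.py <<'E'
import numpy as np
from scipy.spatial.transform import Rotation as R
def ray(p,uv,z):
    "world point at height z seen at pixel uv with camera params p"
    T=np.array(p["pose"]); d=T[:3,:3]@np.linalg.inv(p["K"])@[uv[0],uv[1],1]
    return T[:3,3]+d*(z-T[2,3])/d[2]
def proj(p,X):
    T=np.array(p["pose"]); c=T[:3,:3].T@(np.asarray(X)-T[:3,3]); q=np.array(p["K"])@c; return q[:2]/q[2]
def togo(s,pos,rot):
    "tool-axis shift in mm and rotvec from state s to target pose"
    r0=R.from_rotvec(s["tool_rot"]); return np.round(1000*r0.inv().apply(np.asarray(pos)-s["position"]),1),np.round((r0.inv()*rot).as_rotvec(),3)
def down(yaw): # tool z down, tool y perpendicular to heading `yaw`: x tool along heading
    return R.from_euler('z',yaw)*R.from_euler('x',np.pi)
E
python3 - <<'E'
from bench import ctrl
from h import *
p=ctrl.camera_params("top"); f=lambda a,z:np.round(ray(p,(270+a[0]/4.4,160+a[1]/4.4),z),4)
for n,a,z in [("upL",(103,203),.194),("upR",(281,137),.194),("ribB",(671,268),.078),("ribF",(678,365),.078),("trFL",(578,430),.008),("trFR",(725,430),.008),("trBL",(573,268),.008),("plL",(590,272),.078),("plR",(737,262),.078),("tip",(655,405),.0)]: print(n,f(a,z))
s=ctrl.get_state()
r=R.from_rotvec(s["tool_rot"]).as_matrix(); print(np.round(r,2)); w=ctrl.camera_params("wrist"); T=np.eye(4);T[:3,:3]=r;T[:3,3]=s["position"]; print(np.round(np.linalg.inv(T)@w["pose"],3),w["K"][0,0])
E
```

```text
upL [0.5603 0.1357 0.194 ]
upR [0.5926 0.0444 0.194 ]
ribB [ 0.5313 -0.1798  0.078 ]
ribF [ 0.476  -0.1807  0.078 ]
trFL [ 0.4391 -0.1359  0.008 ]
trFR [ 0.4377 -0.2249  0.008 ]
trBL [ 0.5379 -0.1374  0.008 ]
plL [ 0.5298 -0.1334  0.078 ]
plR [ 0.5341 -0.2176  0.078 ]
tip [ 0.4534 -0.1853  0.    ]
[[-0.96  0.29 -0.  ]
 [ 0.29  0.96 -0.  ]
 [-0.   -0.   -1.  ]]
[[-0.001 -0.957 -0.289  0.079]
 [ 1.    -0.    -0.001  0.001]
 [ 0.001 -0.289  0.957 -0.162]
 [ 0.     0.     0.     1.   ]] 321.7855264158545
```

```bash
cat >> h.py <<'E'
def down(yaw,tilt=0): # tool x towards the robot, y left, z down, tilted forward; degrees
    return R.from_euler('z',yaw,degrees=True)*R.from_euler('y',180-tilt,degrees=True)
E
python3 -c "
from bench import ctrl
from h import *
print(togo(ctrl.get_state(),(.497,.061,.245),down(20,40)))"
```

```text
(array([-457.2, -445.4,  -22.6]), array([-0.227, -0.674, -0.619]))
```

```bash
python3 -m creep '[[[1,-457,-445,-40,-0.227,-0.674,-0.619],[1,-457,-445,-40,-0.227,-0.674,-0.619],[1,-457,-445,-40,-0.227,-0.674,-0.619],[1,-457,-445,-40,-0.227,-0.674,-0.619],[1,-457,-445,-40,-0.227,-0.674,-0.619]]]'; python3 -c "
from bench import ctrl
from h import *
print(togo(ctrl.get_state(),(.497,.061,.245),down(20,40)))"
```

```text
time: 0.6
position: [0.311, 0.4015, 0.2383]
tool_rot: [-0.276, 2.568, 0.131]
ft_force: [0.5, -0.9, 1.1]
grip_width: 0.998
(array([-100.2, -372.8,   39.1]), array([-0.044, -0.132, -0.122]))
```

```bash
python3 -m creep '[[[1,-100,-373,39,-0.044,-0.132,-0.122],[1,-100,-373,39,-0.044,-0.132,-0.122],[1,-100,-373,39,-0.044,-0.132,-0.122],[1,-100,-373,39,-0.044,-0.132,-0.122],[1,-100,-373,39,-0.044,-0.132,-0.122]]]'; python3 -c "
from bench import ctrl
from h import *
print(togo(ctrl.get_state(),(.497,.061,.245),down(20,40)))"
```

```text
time: 1.1
position: [0.3741, 0.3467, 0.1831]
tool_rot: [-0.409, 2.446, 0.098]
ft_force: [1.9, -1.1, 1.5]
grip_width: 1.002
(array([ -53. , -311.6,  -24.7]), array([-0.042, -0.035, -0.002]))
```

```bash
python3 -m creep '[[[1,-53,-312,-25,0,0,0],[1,-53,-312,-25,0,0,0],[1,-53,-312,-25,0,0,0]]]'; python3 -c "
from bench import ctrl
from h import *
s=ctrl.get_state();print(np.round(s['joint_positions'],2),np.round(s['qd'],2))
print(togo(s,(.497,.061,.245),down(20,40)))"
```

```text
time: 1.4
position: [0.4177, 0.3021, 0.1643]
tool_rot: [-0.424, 2.47, 0.084]
ft_force: [0.5, -0.5, -0.2]
grip_width: 0.999
[-0.52 -0.3  -0.37  2.34  0.45  0.61  0.69] [ 1.87 -0.01 -0.77  0.12 -0.78 -0.68  1.34]
(array([ -39.9, -256.9,  -57.8]), array([-0.046, -0.062,  0.008]))
```

```bash
python3 -c "
from bench import ctrl
from h import *
s=ctrl.get_state()
print(togo(s,(.506,.064,.265),down(20,25)))"
```

```text
(array([ -59.4, -257.8,  -68.2]), array([-0.047,  0.199,  0.002]))
```

```bash
python3 -m creep '[[[1,-20,-50,-68,-0.047,0.199,0],[1,-59,-258,-68,-0.047,0.199,0],[1,-59,-258,-68,-0.047,0.199,0],[1,-59,-258,-68,-0.047,0.199,0],[1,-59,-258,-68,-0.047,0.199,0]]]'; python3 -c "
from bench import ctrl
from h import *
s=ctrl.get_state();print(np.round(s['joint_positions'],2),np.round(s['qd'],2))
print(togo(s,(.506,.064,.265),down(20,25)))"
```

```text
time: 1.9
position: [0.4961, 0.1265, 0.2383]
tool_rot: [-0.465, 2.675, 0.101]
ft_force: [-0.7, -0.6, 0.1]
grip_width: 1.001
[-0.1  -0.3  -0.15  2.11 -0.11  0.9   1.71] [ 1.34  0.    0.02 -0.3  -0.71  0.33  1.65]
(array([ -0.4, -62.2, -29.1]), array([-0.003, -0.005, -0.004]))
```

```bash
python3 -m creep '[[[1,0,-62,-29,0,0,0],[1,0,-62,-29,0,0,0],[1,0,-62,-29,0,0,0],[1,0,-62,-29,0,0,0]]]'; python3 - <<'E'
from bench import ctrl
from h import *
import cv2,pickle
w=ctrl.camera_params("wrist"); im=ctrl.get_image("wrist")
pickle.dump(w,open("w1.pkl","wb")); cv2.imwrite("pics/w1.png",im[::-1,::-1,::-1])
s=ctrl.get_state();print(np.round(s['joint_positions'],2)); print(togo(s,(.506,.064,.265),down(20,25)))
E
```

```text
time: 2.3
position: [0.5078, 0.0659, 0.2629]
tool_rot: [-0.464, 2.679, 0.102]
ft_force: [-0.7, 0.3, -0.3]
grip_width: 1.001
[ 0.07 -0.3  -0.15  2.06 -0.19  0.97  1.91]
(array([ 1.2, -2.2, -3.2]), array([-0.001, -0.01 , -0.004]))
```

View pics/w1.png

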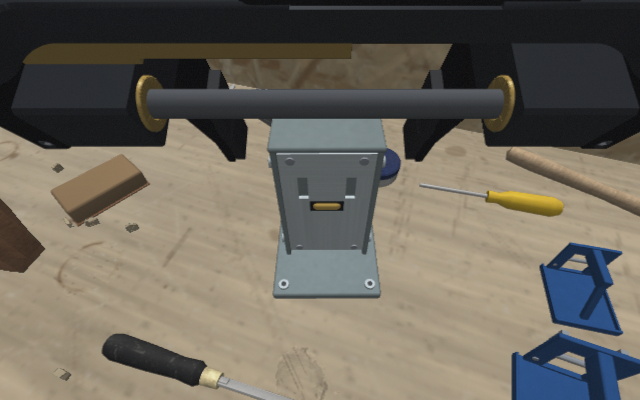

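```bash
python3 - <<'E'
import cv2
i=cv2.imread("pics/w1.png")
cv2.imwrite("pics/w1c.png",cv2.resize(i[130:265,255:400],None,fx=4.4,fy=4.4,interpolation=cv2.INTER_CUBIC))
E
```

```text
(no output)
```

View pics/w1c.png

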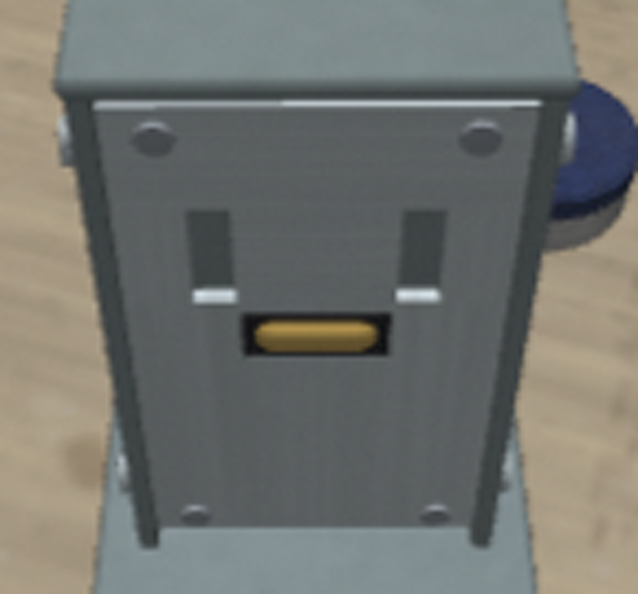

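```bash
python3 - <<'E'
from h import *
import pickle
from scipy.optimize import least_squares
w=pickle.load(open("w1.pkl","rb"))
pts=[((187,210),29,15.5,1),((230,210),19,15.5,1),((404,210),-19,15.5,1),((447,210),-29,15.5,1),
((194,302),29,-15.5,1),((238,302),19,-15.5,1),((397,302),-19,-15.5,1),((440,302),-29,-15.5,1)]
top=[((57,88),55,58.5,0),((575,88),-55,58.5,0)]
def px(a): return np.array([639-(255+a[0]/4.4),399-(130+a[1]/4.4)])
def res(v,P,fixz=None):
    o=[]
    for a,y,z,k in P:
        c,s=np.cos(v[2]),np.sin(v[2]); 
        X=np.array([v[0]-s*y*1e-3,v[1]+c*y*1e-3,.1355+z*1e-3+k*v[3]])
        o+=list(proj(w,X)-px(a))
    return o
for P in (pts,pts+top):
    r=least_squares(lambda v:res(v,P),[.577,.09,.35,0],x_scale=[.01,.01,.1,.01]); print(np.round(r.x,4),np.degrees(r.x[2]),np.round(r.fun,1))
# allow top z corrections: top edge projected on the slots-only plane
E
```

```text
[0.5838 0.0908 0.343  0.0027] 19.65348699114804 [ 0.2 -0.1 -0.3 -0.1  0.1 -0.1 -0.4 -0.1 -0.1  0.1  0.3  0.1  0.1  0.1
  0.2  0.1]
[0.5798 0.0896 0.3449 0.0072] 19.760074294320507 [ 0.9  0.   0.2  0.1 -0.2  0.1 -0.9  0.1  0.5 -0.2  0.8 -0.2 -0.2 -0.2
 -0.1 -0.2  4.   1.1 -4.9  1.3]
```

```bash
python3 -c "
from bench import ctrl
from h import *
s=ctrl.get_state()
print(togo(s,(.490,-.180,.18),down(1)))"
```

```text
(array([ 125.1, -226.5,   33.7]), array([0.07 , 0.423, 0.322]))
```

```bash
python3 -m creep '[[[1,125,-226,34,0.07,0.423,0.322],[1,125,-226,34,0.07,0.423,0.322],[1,125,-226,34,0.07,0.423,0.322],[1,125,-226,34,0.07,0.423,0.322],[1,125,-226,34,0.07,0.423,0.322]]]';  python3 -c "
from bench import ctrl
from h import *
s=ctrl.get_state();print(np.round(s['joint_positions'],2))
print(togo(s,(.490,-.180,.18),down(1)))"
```

```text
time: 2.85
position: [0.4932, -0.1687, 0.1821]
tool_rot: [0.036, -3.14, -0.001]
ft_force: [1.0, 0.2, -0.1]
grip_width: 1.004
[ 0.28  0.08  0.    1.82 -0.    1.24  1.87]
(array([  3.5, -11.2,   2.1]), array([ 0.001, -0.002,  0.005]))
```

```bash
python3 -m creep '[[[1,3,-11,2,0,0,0.005],[1,3,-11,2,0,0,0.005],[1,3,-11,2,0,0,0.005]]]'; python3 - <<'E'
from bench import ctrl
from h import *
import cv2,pickle
w=ctrl.camera_params("wrist"); s=ctrl.get_state(); im=ctrl.get_image("wrist")
pickle.dump(w,open("w2.pkl","wb")); cv2.imwrite("pics/w2.png",im[::-1,::-1,::-1])
print(s['position'],s['tool_rot']); print(togo(s,(.490,-.180,.18),down(1)))
for z in(.078,): print([np.round([639,399]-proj(w,p),0) for p in[(.532,-.18,z),(.475,-.18,z)]])
E
```

```text
time: 3.15
position: [0.4892, -0.1789, 0.182]
tool_rot: [-0.024, 3.14, 0.002]
ft_force: [1.1, 0.1, 0.3]
grip_width: 0.999
[ 0.48915013 -0.17889431  0.18195922] [-2.36884062e-02  3.14021434e+00  2.15998937e-03]
(array([-0.8, -1.1,  2. ]), array([ 0.001,  0.001, -0.002]))
[array([327., 151.]), array([326., 213.])]
```

View pics/w2.png

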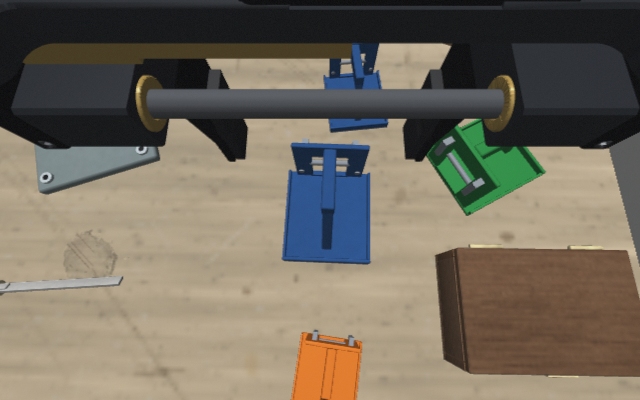

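```bash
python3 - <<'E'
from bench import ctrl
from h import *
import pickle
w=pickle.load(open("w2.pkl","rb"))
for n,a,z in[("ribF",(328.5,209),.078),("ribB",(329.5,150),.078),("plL",(292,144),.078),("plR",(369,147),.078),("trFL",(283,259),.008),("trFR",(370,262),.008)]: print(n,np.round(ray(w,(639-a[0],399-a[1]),z),4))
print(togo(ctrl.get_state(),(.49,-.18,.048),down(0)))
E
```

```text
ribF [ 0.4783 -0.1818  0.078 ]
ribB [ 0.5333 -0.1821  0.078 ]
plL [ 0.5387 -0.148   0.078 ]
plR [ 0.5367 -0.2178  0.078 ]
trFL [ 0.4426 -0.1361  0.008 ]
trFR [ 0.4409 -0.2255  0.008 ]
(array([ -0.3,  -1.5, 134.4]), array([0.001, 0.002, 0.016]))
```

```bash
python3 -m creep '[[[0.32,-4,-3,40,0,0,0.033],[0.32,-4,-3,70,0,0,0.033],[0.32,-4,-3,80,0,0,0.033],[0.32,-4,-3,80,0,0,0.033],[0.32,-4,-3,80,0,0,0.033]]]' 40;  python3 -c "
from bench import ctrl
from h import *
s=ctrl.get_state()
print(togo(s,(.493,-.1815,.048),down(-1)))"
```

```text
time: 3.7
position: [0.4939, -0.1841, 0.1036]
tool_rot: [0.031, 3.138, -0.001]
ft_force: [0.2, -1.0, 0.1]
grip_width: 0.632
(array([ 1.2,  2.6, 55.6]), array([-0.   ,  0.004, -0.002]))
```

```bash
python3 -m creep '[[[0.32,1,2,0,0,0,0],[0.32,1,2,0,0,0,0],[0.32,1,2,0,0,0,0],[0.32,1,2,0,0,0,0],[0.32,1,2,10,0,0,0]]]';  python3 -c "
from bench import ctrl
from h import *
s=ctrl.get_state()
print(togo(s,(.493,-.1815,.048),down(-1)))"
```

```text
time: 4.2
position: [0.493, -0.1832, 0.0932]
tool_rot: [0.034, 3.137, -0.001]
ft_force: [-0.6, 0.2, 0.4]
grip_width: 0.328
(array([ 0.2,  1.8, 45.2]), array([-0.001,  0.004, -0.004]))
```

```bash
python3 -m creep '[[[0.32,0,2,15,0,0,0],[0.32,0,2,30,0,0,0],[0.32,0,2,45,0,0,0],[0.32,0,2,45,0,0,0],[0.32,0,2,45,0,0,0]]]';python3 -m creep '[[[0.08,0,0,0,0,0,0],[0.08,0,0,0,0,0,0],[0.08,0,0,0,0,0,0],[0.08,0,0,0,0,0,0],[0.08,0,0,0,0,0,0]]]' 40
```

```text
time: 4.7
position: [0.4915, -0.1806, 0.0466]
tool_rot: [0.034, 3.141, 0.001]
ft_force: [0.4, 0.5, -0.0]
grip_width: 0.32
time: 5.2
position: [0.4924, -0.181, 0.0477]
tool_rot: [0.034, 3.139, -0.0]
ft_force: [-0.3, -0.3, 3.4]
grip_width: 0.14
```

```bash
python3 -m creep '[[[0.08,0,0,-15,0,0,0],[0.08,0,0,-40,0,0,0],[0.08,0,0,-75,0,0,0],[0.08,0,0,-100,0,0,0],[0.08,0,0,-100,0,0,0]]]'; python3 -c "
from bench import ctrl
from h import *
s=ctrl.get_state()
print(togo(s,(.5107,.0647,.135),down(19.7)))"
```

```text
time: 5.7
position: [0.4939, -0.1814, 0.1504]
tool_rot: [0.034, 3.134, -0.003]
ft_force: [0.3, -0.2, -2.3]
grip_width: 0.132
(array([-11.4, 246.4,  15.1]), array([-0.003,  0.007, -0.365]))
```

```bash
python3 -m creep '[[[0.08,15,40,0,0,0,-0.08],[0.08,15,80,0,0,0,-0.16],[0.08,15,120,0,0,0,-0.24],[0.08,15,160,0,0,0,-0.3],[0.08,15,200,10,0,0,-0.365]]]';python3 -m creep '[[[0.08,0,40,0,0,0,0],[0.08,0,40,0,0,0,0],[0.08,0,40,0,0,0,0],[0.08,0,40,0,0,0,0]]]'; python3 -c "
from bench import ctrl
from h import *
s=ctrl.get_state()
print(togo(s,(.5107,.0647,.133),down(19.7)))"
```

```text
time: 6.2
position: [0.4807, 0.0211, 0.1364]
tool_rot: [-0.541, 3.093, -0.0]
ft_force: [0.9, -0.3, -1.6]
grip_width: 0.13
time: 6.6
position: [0.4671, 0.056, 0.136]
tool_rot: [0.535, -3.095, 0.001]
ft_force: [-0.4, -0.2, -2.7]
grip_width: 0.131
(array([-44. ,  -6.5,   3. ]), array([-0.   , -0.   , -0.002]))
```

```bash
python3 -m creep '[[[0.08,-10,-6.5,3,0,0,0],[0.08,-25,-6.5,3,0,0,0],[0.08,-40,-6.5,3,0,0,0],[0.08,-40,-6.5,3,0,0,0],[0.08,-40,-6.5,3,0,0,0]]]'; python3 - <<'E'
from bench import ctrl
from h import *
import cv2,pickle
w=ctrl.camera_params("wrist"); s=ctrl.get_state(); im=ctrl.get_image("wrist"); b=ctrl.get_image("side")
o=im[::-1,::-1,::-1][40:300,180:470]
cv2.imwrite("pics/w3.png",np.hstack([cv2.resize(o,(435,390),interpolation=cv2.INTER_CUBIC),cv2.resize(b[130:260,255:375,::-1],(360,390),interpolation=cv2.INTER_CUBIC)]))
print(s['ft_force'],togo(s,(.5107,.0647,.133),down(19.7)))
E
```

```text
time: 7.1
position: [0.5076, 0.0635, 0.1335]
tool_rot: [0.535, -3.096, 0.0]
ft_force: [-0.5, -0.1, -2.7]
grip_width: 0.135
[-0.53646185 -0.14497677 -2.69607533] (array([-3.3,  0.1,  0.5]), array([-0.   , -0.   , -0.002]))
```

View pics/w3.png

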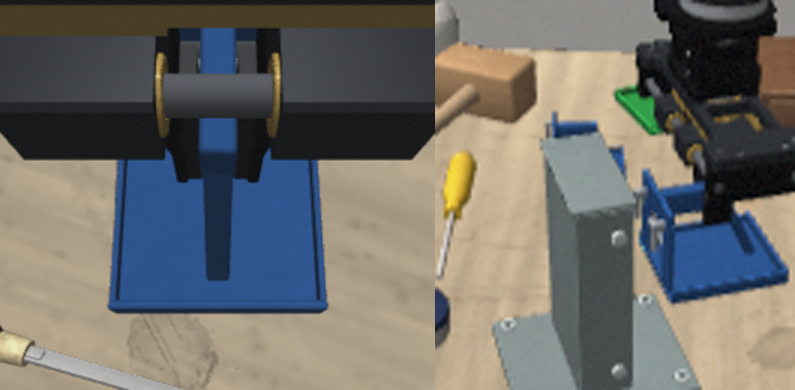

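```bash
python3 -m creep '[[[0.08,-7,0,0,0,0,0],[0.08,-14,0,0,0,0,0],[0.08,-18,0,0,0,0,0],[0.08,-18,0,0,0,0,0]]]'; python3 -m creep '[[[0.08,-3,0,0,0,0,0],[0.08,-5,0,0,0,0,0],[0.08,-7,0,0,0,0,0],[0.08,-8,0,0,0,0,0]]]';python3 -m creep '[[[0.08,-1,0,0,0,0,0],[0.08,-2,0,0,0,0,0],[0.08,-3,0,0,0,0,0],[0.08,-3,0,0,0,0,0]]]'; python3 -c "
from bench import ctrl
from h import *
s=ctrl.get_state()
print(s['ft_force'],togo(s,(.5107+.0282,.0647+.0101,.133),down(19.7)))"
```

```text
time: 7.6
position: [0.525, 0.071, 0.1342]
tool_rot: [-0.537, 3.094, 0.0]
ft_force: [0.8, -0.8, -2.0]
grip_width: 0.136
time: 8.0
position: [0.532, 0.0734, 0.1342]
tool_rot: [-0.537, 3.094, -0.0]
ft_force: [-0.4, -0.5, -2.9]
grip_width: 0.134
time: 8.4
position: [0.5348, 0.0744, 0.1341]
tool_rot: [-0.537, 3.094, -0.0]
ft_force: [0.5, 0.0, -2.4]
grip_width: 0.134
[ 0.51378411  0.01456469 -2.40835961] (array([-4. , -1. ,  1.1]), array([-0.   ,  0.001, -0.   ]))
```

```bash
python3 -m creep '[[[0.08,-1,0,0,0,0,0],[0.08,-2,0,0,0,0,0],[0.08,-3,0,0,0,0,0],[0.08,-3,0,0,0,0,0]]]';python3 -m creep '[[[0.08,-1,0,0,0,0,0],[0.08,-2,0,0,0,0,0],[0.08,-2,0,0,0,0,0]]]'
```

```text
time: 8.8
position: [0.5373, 0.0753, 0.1341]
tool_rot: [-0.537, 3.095, -0.0]
ft_force: [-0.9, 0.2, -2.1]
grip_width: 0.13
time: 9.1
position: [0.5375, 0.0751, 0.1338]
tool_rot: [0.536, -3.092, 0.001]
ft_force: [-6.9, -3.0, 1.1]
grip_width: 0.133
```

```bash
python3 -m creep '[[[0.08,1.5,0,1,0,0,0],[0.08,1.5,0,2.5,0,0,0],[0.08,1.5,0,4,0,0,0],[0.08,1.5,0,4,0,0,0]]]';python3 -m creep '[[[0.08,0,0,1,0,0,0],[0.08,0,0,2,0,0,0],[0.08,0,0,2,0,0,0]]]'
```

```text
time: 9.5
position: [0.5374, 0.0754, 0.1297]
tool_rot: [0.537, -3.095, 0.0]
ft_force: [-4.1, -2.3, -1.1]
grip_width: 0.132
time: 9.8
position: [0.5374, 0.0753, 0.1279]
tool_rot: [0.537, -3.095, 0.0]
ft_force: [-4.4, -1.1, 0.1]
grip_width: 0.138
```

```bash
python3 -m creep '[[[0.08,0.7,0,1,0,0,0],[0.08,0.7,0,1,0,0,0],[0.08,0.7,0,1,0,0,0]]]';python3 -m creep '[[[0.08,0.3,0,1,0,0,0],[0.08,0.3,0,1,0,0,0],[0.08,0.3,0,1,0,0,0]]]'
```

```text
time: 10.1
position: [0.5374, 0.0754, 0.1277]
tool_rot: [-0.537, 3.094, -0.0]
ft_force: [-4.1, -2.5, 2.9]
grip_width: 0.133
time: 10.4
position: [0.5372, 0.0753, 0.1273]
tool_rot: [-0.537, 3.094, -0.0]
ft_force: [-7.7, -2.0, 5.8]
grip_width: 0.132
```

```bash
python3 -m creep '[[[0.08,0.7,0,-1,0,0,0],[0.08,0.7,0,-1.5,0,0,0],[0.08,0.7,0,-1.5,0,0,0]]]';python3 -m creep '[[[0.32,0,0,0,0,0,0],[0.32,0,0,0,0,0,0],[0.32,0,0,0,0,0,0],[0.32,0,0,0,0,0,0],[0.32,0,0,0,0,0,0]]]'; python3 - <<'E'
from bench import ctrl
from h import *
import cv2
b=ctrl.get_image("side"); im=ctrl.get_image("wrist")
cv2.imwrite("pics/s4.png",np.hstack([cv2.resize(im[::-1,::-1,::-1][40:300,180:470],(435,390)),cv2.resize(b[130:260,255:375,::-1],(360,390),interpolation=cv2.INTER_CUBIC)]))
E
```

```text
time: 10.7
position: [0.5372, 0.0753, 0.1278]
tool_rot: [-0.537, 3.092, 0.0]
ft_force: [-0.1, 0.0, -1.2]
grip_width: 0.133
time: 11.2
position: [0.5365, 0.075, 0.1277]
tool_rot: [-0.537, 3.094, 0.0]
ft_force: [0.5, -0.4, -0.0]
grip_width: 0.31
```

View pics/s4.png

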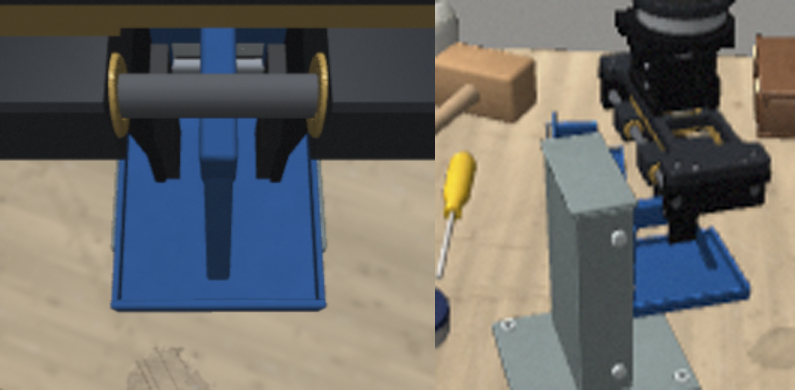

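```bash
python3 -m creep '[[[0.32,0,0,-10,0,0,0],[0.32,0,0,-25,0,0,0],[0.32,0,0,-45,0,0,0],[0.32,0,0,-48,0,0,0],[0.32,0,0,-48,0,0,0]]]';python3 -m creep '[[[0,-8,0,0,0,0,0],[0,-20,0,0,0,0,0],[0,-20,0,0,0,0,0],[0,-20,0,0,0,0,0],[0,-20,0,0,0,0,0]]]';python3 -m creep '[[[0,0,0,3,0,0,0],[0,0,0,6,0,0,0],[0,0,0,9,0,0,0],[0,0,0,12,0,0,0],[0,0,0,12,0,0,0]]]'
```

```text
time: 11.8
position: [0.5372, 0.0751, 0.1771]
tool_rot: [-0.536, 3.091, -0.0]
ft_force: [0.4, 0.5, -0.9]
grip_width: 0.317
time: 12.3
position: [0.5549, 0.0817, 0.1751]
tool_rot: [-0.537, 3.095, 0.0]
ft_force: [-0.2, 0.1, -0.2]
grip_width: 0.02
time: 12.8
position: [0.5548, 0.0816, 0.163]
tool_rot: [-0.537, 3.095, 0.0]
ft_force: [-0.2, -0.5, 1.0]
grip_width: 0.008
```

Now push in steps, watching force.

```bash
python3 -m creep '[[[0,0,0,2,0,0,0],[0,0,0,4,0,0,0],[0,0,0,6,0,0,0],[0,0,0,6,0,0,0]]]';python3 -m creep '[[[0,0,0,1,0,0,0],[0,0,0,2,0,0,0],[0,0,0,3,0,0,0],[0,0,0,3,0,0,0]]]';python3 -m creep '[[[0,0,0,1,0,0,0],[0,0,0,2,0,0,0],[0,0,0,3,0,0,0],[0,0,0,3,0,0,0]]]'
```

```text
time: 13.2
position: [0.5552, 0.0817, 0.1576]
tool_rot: [-0.537, 3.094, -0.0]
ft_force: [-0.2, -0.6, 0.7]
grip_width: 0.007
time: 13.6
position: [0.5553, 0.0817, 0.1568]
tool_rot: [-0.537, 3.093, -0.001]
ft_force: [-3.7, -0.7, 9.9]
grip_width: 0.011
time: 14.0
position: [0.5555, 0.0814, 0.1537]
tool_rot: [-0.536, 3.093, -0.001]
ft_force: [-3.9, -1.4, 9.4]
grip_width: 0.006
```

```bash
python3 -m creep '[[[0,0,0,1.5,0,0,0],[0,0,0,3,0,0,0],[0,0,0,4,0,0,0],[0,0,0,4,0,0,0]]]';python3 -m creep '[[[0,0,0,1.5,0,0,0],[0,0,0,3,0,0,0],[0,0,0,4,0,0,0],[0,0,0,4,0,0,0]]]';python3 -m creep '[[[0,0,0,1.5,0,0,0],[0,0,0,3,0,0,0],[0,0,0,4,0,0,0],[0,0,0,4,0,0,0]]]'
```

```text
time: 14.4
position: [0.5556, 0.0816, 0.1482]
tool_rot: [-0.536, 3.093, -0.0]
ft_force: [-0.1, -0.1, 2.5]
grip_width: 0.008
time: 14.8
position: [0.5548, 0.0817, 0.1429]
tool_rot: [0.537, -3.095, -0.0]
ft_force: [-0.4, -0.5, 0.6]
grip_width: 0.006
time: 15.2
position: [0.5552, 0.0818, 0.1419]
tool_rot: [-0.537, 3.094, -0.001]
ft_force: [-5.1, -1.0, 12.0]
grip_width: 0.004
```

```bash
python3 -m creep '[[[0,0,0,1.5,0,0,0],[0,0,0,3,0,0,0],[0,0,0,3,0,0,0]]]';python3 -m creep '[[[0,0,0,-10,0,0,0],[0,0,0,-30,0,0,0],[0,0,0,-60,0,0,0],[0,40,0,-100,0,0,0],[0,60,0,-100,0,0,0]]]';python3 -m creep '[[[0,0,0,-30,0,0.1,0],[0,0,0,-30,0,-0.2,0],[0,0,0,-30,0,-0.35,0],[0,0,0,-30,0,-0.35,0],[0,0,0,-30,0,-0.35,0]]]'; python3 - <<'E'
from bench import ctrl
from h import *
import cv2
b=ctrl.get_image("side"); im=ctrl.get_image("wrist")
cv2.imwrite("pics/s5.png",np.hstack([cv2.resize(im[::-1,::-1,::-1][90:390,180:480],(390,390)),cv2.resize(b[130:260,255:375,::-1],(360,390),interpolation=cv2.INTER_CUBIC)]))
E
```

```text
time: 15.5
position: [0.5553, 0.0818, 0.1417]
tool_rot: [-0.536, 3.093, -0.001]
ft_force: [-11.4, -2.6, 25.3]
grip_width: 0.004
time: 16.0
position: [0.4998, 0.0616, 0.2406]
tool_rot: [-0.536, 3.088, -0.001]
ft_force: [0.5, -0.7, 0.5]
grip_width: 0.006
time: 16.5
position: [0.4933, 0.0592, 0.2625]
tool_rot: [-0.474, 2.758, 0.084]
ft_force: [-0.3, -0.6, -0.4]
grip_width: 0.006
```

View pics/s5.png

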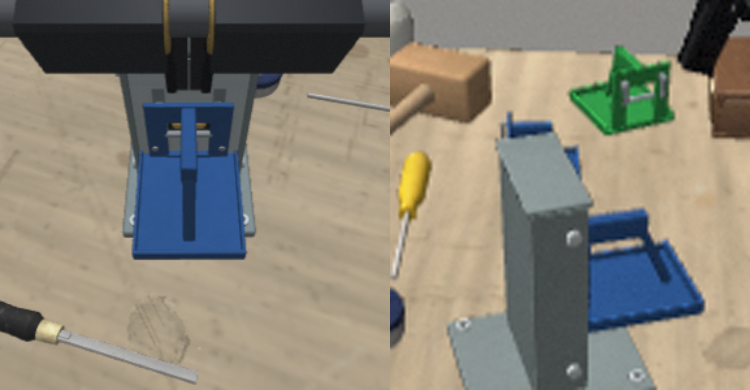

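```bash
python3 -c "
from bench import ctrl
s=ctrl.get_state();print(s['time'],abs(s['qd']).max(),s['ft_force']);ctrl.close_job()"
```

```text
16.6 0.07782877441175885 [0.55281244 0.57681254 0.62702116]
the job is handed in; nothing more can be done
```

I hung the larger blue bracket on the upright, let it hang by itself on the spring catch, then pushed it down until it locked. I handed the job in at 16.6 s; it gave no verdict.

- **Entering the slots:** The claws went to full depth on the first try, with first contact within about 1.5 mm of the predicted depth. From the wrist picture I estimated the strip sits about 3 mm above middle height.
- **Hanging:** The bracket came to rest about 6 mm lower, on the catch, with grip about 20 mm above the mid-strip seat. After I opened the fingers, the picture showed it hanging level. The fingers stayed open about half a second before I moved away. The measured force was at noise level, so I could not confirm the 0.05 N limit directly.
- **Locking:** I read about 10 N on the way down, then the force dropped away. The bracket stopped hard 15 mm lower and held against 25 N.
- **Last picture:** The brass roller shows above the rod, with the back plate against the face and the shelf level and square. I put the final grip height about 3.5 mm above the mid-strip seat, inside the limits.
- **Other things on the bench:** The arm and fingers are clear, and I saw no bystander moved in the pictures, though I took no final view of all of them.
- **What did not go to plan:** The first viewing pose, tilted 40°, drove a joint to its range end, so I used a flatter one. My first upright width from the top picture also came out wrong (97 mm instead of 110 mm), so I used the close-up slot fit instead.

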